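# Seat a panel on the carving stand and screw the hold-down clamp tight

## Robot

A 6-joint arm with a two-finger parallel gripper is mounted at the origin on a cart in front of the work surface, level with it; the furniture and walls round the work are solid. World frame = base frame: x ahead of the robot, y to its left, z up, the work surface at z = 0. Lengths are in m, angles in rad, forces in N, time in s.
With the tool pointing down it reaches from about 0.325 to 0.85 m from the base axis. Payload 15.5 kg.
Tool frame: the origin (TCP) lies between the finger pads; the fingertips stand 17 mm ahead of it and the grasp point (between the pads) lies 2 mm behind it; z points along the fingers, y is the line along which they close (so a half turn about z gives the same grasp; the last joint's range is limited). The gripper opens to 91 mm and grips with 3 to 60 N. Pads are 32 mm wide; open, the fingers measure 118 mm over their backs; the gripper's body (76 mm by 178 mm) begins 60 mm behind the grasp point.
Start: joints at [-1.22, 0.494, 1.345, -0, 1.302, -0.096], TCP at [0.27, -0.564, 0.231] pointing down, gripper open.
Joint ranges: [-2.91, 2.91], [-0.82, 2.16], [0.22, 2.67], [-1.22, 4.37], [0.12, 2.79], [-3.08, 3.08]. Speed limits (rad/s): [1.89, 1.89, 2.57, 3.01, 3.01, 3.01].

## Interface

Orientations are given as a rotation vector (axis times angle).
In Python, from bench import bot gives the robot as it stands.
- The arm moves only by the shell command python3 -m pendant 'ROWS' [OPENING]. ROWS is JSON, a list that holds one entry, the list of rows, each a list of 6 numbers: the shift along the tool's x, y, z in mm, then the turn, a rotation vector about the tool's x, y, z in rad. A call has 1 to 8 rows; each row shifts and turns the commanded pose from where the row before left it, along the tool's axes as they then stand; what a row does not reach is not made up. A row lasts 1/12 s, in which the tool goes at most 41.7 mm and 7.16 degrees, less where a joint would pass 70% of its speed; a pose out of reach is approached as far as the arm can. A call with a gripper value outside its range is refused whole. OPENING is the finger opening in mm, from 0 to 91.2, set as the call begins (- or left out, the last holds). The fingers move at their own pace and stop on an object; the grip force is fixed at half the most. Time passes only in rows, so rows that do not move let the fingers close. It gives the time, the measured TCP pose, the force, the opening and the grip force at its end, in the units of the state.
- bot.sense(): the state, without advancing time (a new reading comes with each control period).
- bot.grab_frame(name): name is "scene" or "top" or "wrist"; returns (picture, depth): 400x640x3 uint8, red, green, blue; 400x640 float32, m along the optical axis (not along the pixel's ray), 0 where there is no reading.
- bot.camera_model(name): a dict with "fx", "fy", "cx", "cy" (pixels), "R" (3x3) and "t" (3): a world point X has camera coordinates R X + t. Camera axes: x right, y down, z forward; pixel columns grow to the right and rows downward; lengths in m; the calibration is good to about 2 mm. A picture is of the moment at which its call begins: read the wrist's pose just before it. camera_model takes no time and is no camera call; for the wrist camera it gives the pose at the moment of the call.
- bot.job_done(): hands the job in; it is judged then, once.
Trained networks look in the newest picture that a camera, given by its name, has taken for a name from the list of things; names that differ only in an ending like _2 or _b are one class to them, and where a whole thing is asked for, a point or a joint stands for the part that bears it (a point fixed in the world has none). Each returns a list of dicts, best first, with "conf" (0 to 1); they miss things now and then, are a little off and sometimes report something else, mostly with a low value. They report only what shows in the picture. A call takes as long as a camera call.
- bot.recognise(target, camera): "position" ([column, row] in pixels, amid what is visible of it).
The state is a dict: "time_s": time; "joint_pos": joint angles; "joint_velocities": joint speeds; "joint_efforts": joint torques, N m; "ee_pos": TCP position; "tcp_rot": TCP orientation; "force": force on the tool from outside, world axes, zero at the start; "moment": the same for the moment, N m; "grip_width": opening from 0.0 (shut) to 1.0 (fully open); "gripper_force": force on a finger pad.
Only numpy, scipy, OpenCV 4.12 (cv2) and the standard library are available. Lean on these libraries where they do the work, as an engineer would, in place of code of your own. Each camera call takes 0.05 s, during which the arm holds its last target. There are 200 camera calls.

## Task

Slide the wooden panel sideways along the ledge of the sloping carving stand until its end is home against the end stop, then screw the clamp's knurled knob down clockwise until it stops tight, so that the clamp foot holds the panel firmly there. Leave the stand with the panel clamped and do not disturb the other things on the bench.

Things in the scene. Friction and masses are not known exactly. Their poses are not given: they have to be found in the camera images.
- stand: Fixed wooden carving stand, 300 mm wide. Origin on the bench under the middle of its slope; x level towards its high back, y to its left, z up. Its board rises 25 deg towards +x. Below, u = up the slope (cos25, 0, sin25) and w = normal to it (-sin25, 0, cos25), both in this frame, from slope_mid.
- slope_mid (a point): Point u = w = 0 on the board's surface, 62 mm over the stand's origin. The board covers u -92 to 108 mm, y -173 to 127 mm. A ledge 20 mm high (in w) runs along its lower edge, u -84.5 to -66.5 mm; the panel rests against it.
- stop_face (a point): On the inner face of the end stop, a wooden bar 16 mm thick and 20 mm high at the left end of the slope (face at y = 110.5 mm in the stand's frame, u -55 to 60 mm); this point lies at u = 2, w = 10 mm.
- panel: Loose wooden panel with a begun leaf carving, 130 x 220 x 26 mm (carving to 31), 0.4 kg, flat on the slope, its long side on the ledge. Origin: centre of the underside; x up the slope, y left along the ledge, z normal to it. Home: origin at u = 0, y = 0 of the stand, left end on the stop. It starts 18 to 40 mm right (-y) of that and slides with under 8 N.
- bracket_boss (a point): Top of the boss (radius 15 mm) through which the clamp screw passes, at u = 45, y = 0, w = 64 mm. It ends a fixed dark steel arm, y -15 to 15, u 30 to 98, w 45 to 59 mm, that reaches over the panel from a post behind it.
- clamp_screw: Steel spindle of the clamp; its z axis, the screw's axis, is normal to the slope (25 deg from vertical, leaning to the stand's -x). Origin: centre of the face of its foot (22 mm across), 2.8 to 7 mm above the panel at the start. It slides down its axis, without turning, 2 mm per rad of clockwise knob turn (seen looking down on the knob).
- knob_mid (a point): Middle of the round knurled steel knob on the screw: diameter 44, 28 mm tall, 68 mm from the foot's face. Friction 0.1 N m; stays where left. The stop is 2.1 to 4.2 rad clockwise from the start. Over the last 0.7 rad or so the foot presses ever harder; then the knob stops dead (over 0.4 N m): tight.
- sanding_block: Sanding block 52x91x29 mm lying to the right of the stand: bystander.
- wax_lump: Lump of wax 22x22x18 mm in front of the stand: bystander.
- soap_box: Small box 26x42x22 mm in front of the stand: bystander.
- pencil: Pencil 173 mm long, to the left of the stand: bystander.

How it is judged:
On the way, in this order (a step that is already met when the one before it is completed fails the run):
1. the panel lies against the end stop, not yet clamped (y of panel in the frame of stand above -0.003 m and angle between the y axis of panel and the y axis of stand, either way round below 0.03 rad and contact force between clamp_screw and panel below 1 N), for 0.2 s.
2. the clamp foot presses the panel firmly (contact force between clamp_screw and panel above 20 N), for 0.2 s.
At the end, for the whole second after the job is handed in: The clamp foot presses the panel with more than 20 N and stays so, the panel lies within 3 mm of the end stop, within 5 mm of the ledge and square to the stand within 0.03 rad, at rest (contact force between clamp_screw and panel above 20 N and y of panel in the frame of stand above -0.003 m and x of panel in the frame of stand between -0.005 and 0.005 m and angle between the y axis of panel and the y axis of stand, either way round below 0.03 rad and linear speed of panel below 0.01 m/s); the robot touches nothing.
It fails at once if a bystander (sanding block) is moved by more than 30 mm (distance of sanding_block from where it was at the start of the episode above 0.03 m).
It fails at once if a bystander (wax lump) is moved by more than 30 mm (distance of wax_lump from where it was at the start of the episode above 0.03 m).
It fails at once if a bystander (soap box) is moved by more than 30 mm (distance of soap_box from where it was at the start of the episode above 0.03 m).
It fails at once if a bystander (pencil) is moved by more than 30 mm (distance of pencil from where it was at the start of the episode above 0.03 m).
It also fails if it takes over 72 s, if anything falls off the work surface, if the arm or the gripper's body presses on something with over 40 N, if the wrist force passes 120 N, or if a joint passes its speed limit or range.

## Working session

There is one attempt and no reset: what is moved stays moved. The work goes in short steps, Python scripts to look and compute and a shell command to move; the robot and the scene stay as the last step left them, time stands still between calls to the robot, and variables do not carry over. Pictures are saved under pics/ and viewed, at most 10 in all, crops included, and the job is handed in when it is done.

```bash
mkdir -p pics; ls; python3 - <<'E'
from bench import bot
import cv2,numpy as np
s=bot.sense();print(s['time_s'],s['ee_pos'],s['tcp_rot'],s['grip_width'])
names=['slope_mid','stop_face','panel','bracket_boss','clamp_screw','knob_mid','stand','sanding_block','wax_lump','soap_box','pencil']
for c in ['scene','top']:
    im,d=bot.grab_frame(c);m=bot.camera_model(c)
    cv2.imwrite(f'pics/{c}0.png',im[:,:,::-1]); np.savez(f'{c}0.npz',im=im,d=d,**m)
    for n in names:
        for r in bot.recognise(n,c)[:2]:
            u,v=r['position'];z=np.median(d[int(v)-1:int(v)+2,int(u)-1:int(u)+2])
            X=np.array(m['R']).T@(np.array([(u-m['cx'])/m['fx']*z,(v-m['cy'])/m['fy']*z,z])-m['t'])
            print(c,n,np.round([u,v],1),round(r['conf'],2),np.round(X,4))
E
```

```text
pics
0.0 [ 0.26993357 -0.56331489  0.23034992] [-3.06236543e+00 -6.95772565e-01  2.73810584e-04] 1.0004921371702369
scene slope_mid [280.8 237.9] 0.71 [ 0.595  -0.0233  0.0673]
scene stop_face [276.9 238.3] 0.72 [ 0.6048 -0.0206  0.0634]
scene panel [306.5 213.4] 0.97 [ 0.5758 -0.1112  0.0804]
scene bracket_boss [271.9 234.7] 0.97 [ 0.6183 -0.0205  0.0691]
scene clamp_screw [295.5 188.5] 0.84 [ 0.5836 -0.0853  0.1791]
scene clamp_screw [292.  187.2] 0.37 [ 0.5906 -0.0821  0.1826]
scene knob_mid [293.6 188.5] 0.63 [ 0.5865 -0.082   0.1805]
scene stand [276.  235.3] 0.17 [ 0.6081 -0.0229  0.07  ]
scene sanding_block [343.1 180.6] 0.9 [ 0.581  -0.3263  0.0249]
scene sanding_block [259.6 277.2] 0.52 [0.607  0.0591 0.0045]
scene wax_lump [292.4 188. ] 0.33 [ 0.5888 -0.0809  0.1819]
scene soap_box [349.  233.4] 0.5 [ 0.4763 -0.1509  0.0193]
scene pencil [265.2 280. ] 0.77 [0.5912 0.0589 0.0038]
top slope_mid [299.8 164.9] 0.9 [ 0.6378 -0.0983  0.1444]
top stop_face [298.7 170. ] 0.75 [ 0.6147 -0.0986  0.1863]
top panel [316.4 191.8] 0.89 [ 0.5793 -0.1388  0.0876]
top bracket_boss [298.7 168. ] 0.96 [ 0.6302 -0.0955  0.1429]
top clamp_screw [301.  179.2] 0.82 [ 0.5927 -0.1042  0.1839]
top knob_mid [295.3 178.3] 0.59 [ 0.5946 -0.0906  0.1852]
top stand [299.6 169.3] 0.58 [ 0.6188 -0.1001  0.1764]
top sanding_block [391.3 192.7] 0.81 [ 0.5876 -0.3464  0.0265]
top soap_box [321.5 229.6] 0.68 [ 0.4851 -0.1515  0.0223]
top soap_box [299.7 169.8] 0.49 [ 0.6176 -0.1003  0.1762]
top pencil [251.4 192.1] 0.55 [0.5932 0.048  0.0068]
```

```bash
python3 - <<'E'
import cv2,numpy as np
a=cv2.imread('pics/scene0.png')[130:330,200:400];b=cv2.imread('pics/top0.png')[110:260,220:420]
a=cv2.resize(a,(600,600),interpolation=cv2.INTER_CUBIC)
cv2.imwrite('pics/s1.png',a)
cv2.imwrite('pics/t1.png',cv2.resize(b,(800,600),interpolation=cv2.INTER_CUBIC))
E
```

```text
(no output)
```

View pics/s1.png

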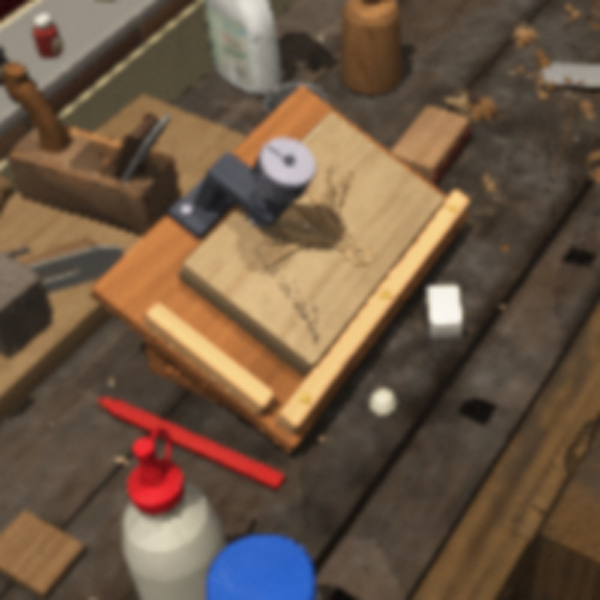

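View pics/t1.png

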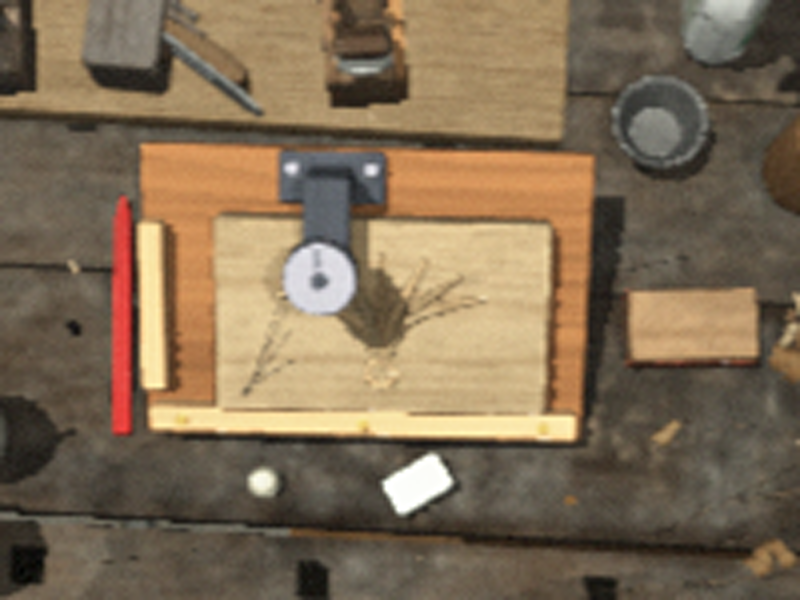

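The panel sits right of home with its gap to the stop on the left (top crop: stop at x≈152, panel's left end at x≈215). The knob is at (320,278) in the top crop, and the stand is yawed slightly. I'll fit the stand pose, panel offset and knob height to the depth clouds.

```bash
cat > fit.py <<'E'
import numpy as np
from scipy.optimize import least_squares
a=np.radians(25);U=np.array([np.cos(a),0,np.sin(a)]);W=np.array([-np.sin(a),0,np.cos(a)])
def cloud(d,m,lo=(.42,-.32,.03),hi=(.78,.1,.3)):
    v,u=np.nonzero(d>0);z=d[v,u]
    X=(np.c_[(u-m['cx'])/m['fx']*z,(v-m['cy'])/m['fy']*z,z]-m['t'])@np.array(m['R'])
    return X[np.all((X>lo)&(X<hi),1)]
def local(X,p):
    c,s=np.cos(p[2]),np.sin(p[2]);Y=X-[p[0],p[1],.062]
    Y=np.c_[c*Y[:,0]+s*Y[:,1],-s*Y[:,0]+c*Y[:,1],Y[:,2]]
    return np.c_[Y@U,Y[:,1],Y@W]
def box(L,lo,hi):
    lo,hi=np.array(lo),np.array(hi);q=np.abs(L-(lo+hi)/2)-(hi-lo)/2
    return np.linalg.norm(np.maximum(q,0),axis=1)+np.minimum(q.max(1),0)
def sdf(X,p):
    L=local(X,p)*1e3;d,h=p[3]*1e3,p[4]*1e3
    r=np.hypot(L[:,0]-45,L[:,1])
    q=np.c_[r-22,np.abs(L[:,2]-h)-14]
    kn=np.linalg.norm(np.maximum(q,0),axis=1)+np.minimum(q.max(1),0)
    q=np.c_[r-15,np.abs(L[:,2]-54)-10]
    bo=np.linalg.norm(np.maximum(q,0),axis=1)+np.minimum(q.max(1),0)
    return np.min([box(L,[-92,-173,-18],[108,127,0]),box(L,[-84.5,-173,0],[-66.5,127,20]),
      box(L,[-55,110.5,0],[60,126.5,20]),box(L,[-65,d-110,0],[65,d+110,26.5]),
      box(L,[30,-15,45],[98,15,59]),bo,kn],0)
def fit(X,p0):
    r=least_squares(lambda p:np.clip(sdf(X,p),-15,15),p0,loss='soft_l1',x_scale=[.01,.01,.05,.01,.01],diff_step=1e-4)
    return r.x,np.median(np.abs(sdf(X,r.x)))
def world(p,u,y,w):
    l=(np.array(u)*U+np.array(w)*W)/1e3;l=l+[0,y/1e3,0];c,s=np.cos(p[2]),np.sin(p[2])
    return np.array([p[0]+c*l[0]-s*l[1],p[1]+s*l[0]+c*l[1],.062+l[2]])
E
python3 - <<'E'
from fit import *
C=[]
for c in ['top','scene']:
    f=np.load(c+'0.npz');C.append(cloud(f['d'],f))
for n,X in [('top',C[0]),('scene',C[1]),('both',np.r_[C[0],C[1]])]:
  for y in (-.03,.03):
    p,e=fit(X,[.575,-.095,y,-.028,.1]);print(n,len(X),np.round(p,4),round(e,2))
print(p.tolist(),'knob',world(p,45,0,p[4]*1e3),'push start',world(p,-12,p[3]*1e3-110-30,22))
E
```

```text
top 9565 [ 0.599  -0.0994 -0.0255 -0.0355 -0.4919] 1.67
top 9565 [ 0.599  -0.0994 -0.0256 -0.0351 -0.4919] 1.67
scene 9084 [ 0.6003 -0.0989 -0.026  -0.0348  0.0995] 1.28
scene 9084 [ 0.6003 -0.0989 -0.026  -0.0348  0.0995] 1.28
both 18649 [ 0.5996 -0.099  -0.0269 -0.0347  0.0995] 1.45
both 18649 [ 0.5997 -0.099  -0.0269 -0.0346  0.0125] 1.54
[0.5997465015324376, -0.09903701408808888, -0.026935441567323207, -0.03464330539542719, 0.012498832691553542] knob [ 0.63523524 -0.09999315  0.09234561] push start [ 0.574877   -0.27307366  0.07686735]
```

```bash
cat > go.py <<'E'
import sys,numpy as np
from bench import bot
from scipy.spatial.transform import Rotation as R
from fit import world,U,W
P=[.5998,-.099,-.0262]
def frame(yaw):  # tool x = stand y, tool y = u, z = -w ; then turned yaw about tool z
    S=R.from_euler('z',P[2]).as_matrix();return R.from_matrix(S@np.c_[[0,1,0],U,-W])*R.from_euler('z',yaw)
def delta(u,y,w,yaw):
    s=bot.sense();c=R.from_rotvec(s['tcp_rot']);T=frame(yaw)
    X=world(P,u,y,w)
    print('turn',(c.inv()*T).as_rotvec().round(4),'then shift(final axes) mm',(T.inv().apply(X-s['ee_pos'])*1e3).round(1),'(now axes)',(c.inv().apply(X-s['ee_pos'])*1e3).round(1),'world d',(X-s['ee_pos']).round(3))
    print('t',round(s['time_s'],2),'F',np.round(s['force'],1),'F_uyw',np.round(frame(0).inv().apply(s['force'])[[1,0,2]]*[1,1,-1],1),'M',np.round(s['moment'],2),'q',np.round(s['joint_pos'],2),'g',s['grip_width'],s['gripper_force'])
if __name__=='__main__':delta(*map(float,sys.argv[1:]))
E
python3 go.py -12 -185 60 0
```

```text
turn [-0.3914  0.2393 -1.0796] then shift(final axes) mm [288.1 204.3 227.2] (now axes) [ 381.6 -128.4  119.6] world d [ 0.289  0.281 -0.12 ]
t 1.2 F [ 0.  -0.3 -0.2] F_uyw [-0.1 -0.3 -0.2] M [ 0.04 -0.04 -0.02] q [-1.22  0.49  1.35  0.    1.3  -0.1 ] g 0.9999540967665149 0.0
```

```bash
python3 -m pendant '[[[0,0,0,-0.039,0.024,-0.108],[0,0,0,-0.039,0.024,-0.108],[0,0,0,-0.039,0.024,-0.108],[0,0,0,-0.039,0.024,-0.108],[0,0,0,-0.039,0.024,-0.108],[0,0,0,-0.039,0.024,-0.108],[0,0,0,-0.039,0.024,-0.108],[0,0,0,-0.039,0.024,-0.108]]]' 0 ; python3 -m pendant '[[[0,0,0,-0.039,0.024,-0.108],[0,0,0,-0.039,0.024,-0.108],[0,0,0,0,0,0],[0,0,0,0,0,0]]]' | tail -3; python3 go.py -12 -185 60 0
```

```text
time_s: 1.87
ee_pos: [0.2701, -0.5636, 0.2312]
tcp_rot: [2.257, 1.762, 0.361]
force: [-0.4, -0.0, 0.5]
grip_width: 0.448
gripper_force: 0.0
force: [-0.3, -0.3, -0.2]
grip_width: 0.154
gripper_force: 0.0
turn [-0.002  -0.0007 -0.0053] then shift(final axes) mm [288.4 205.  227.2] (now axes) [289.4 204.  227. ] world d [ 0.289  0.281 -0.119]
t 2.2 F [-0.3 -0.3 -0.2] F_uyw [-0.3 -0.3 -0. ] M [-0.04  0.14 -0.04] q [-1.45  0.46  1.51  0.47  1.15 -1.61] g 0.1540203110019416 0.0
```

```bash
python3 -m pendant '[[[24,17,19,0,0,0],[24,17,19,0,0,0],[24,17,19,0,0,0],[24,17,19,0,0,0],[24,17,19,0,0,0],[24,17,19,0,0,0],[24,17,19,0,0,0],[24,17,19,0,0,0]]]' | head -3; python3 -m pendant '[[[24,17,19,0,0,0],[24,17,19,0,0,0],[24,17,19,0,0,0],[0,0,0,0,0,0],[0,0,0,0,0,0]]]' | tail -3; python3 go.py -12 -185 60 0
python3 - <<'E'
from bench import bot
import cv2
for c in ['top','wrist']:
    im,d=bot.grab_frame(c);cv2.imwrite(f'pics/{c}2.png',im[:,:,::-1])
E
```

```text
time_s: 2.87
ee_pos: [0.4637, -0.3749, 0.1508]
tcp_rot: [2.008, 1.949, 0.433]
force: [-0.2, -0.4, -0.5]
grip_width: 0.005
gripper_force: 0.0
turn [-0.0015 -0.0024 -0.0003] then shift(final axes) mm [21.6 16.6 17.7] (now axes) [21.6 16.6 17.8] world d [ 0.023  0.021 -0.009]
t 3.28 F [-0.2 -0.4 -0.5] F_uyw [-0.4 -0.4 -0.3] M [-0.05  0.17 -0.02] q [-0.77  0.52  1.81  0.57  0.56 -1.2 ] g 0.004940186409168804 0.0
```

View pics/wrist2.png

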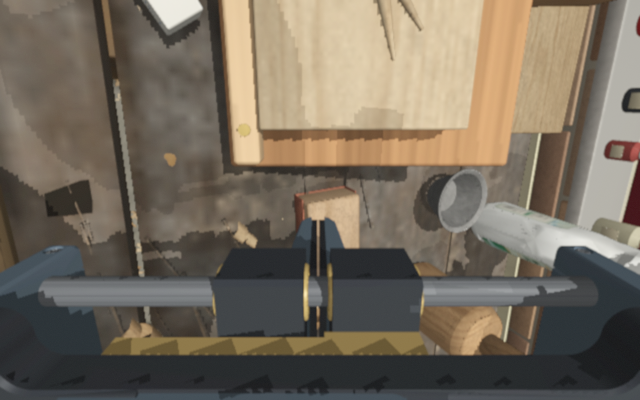

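The wrist view shows the panel's right end at row ≈130, the board's end at row ≈162, and the closed fingers at column 320, pointing at mid-panel. That agrees with the fit. I'll refine the fit with wrist depth from here.

```bash
python3 - <<'E'
from fit import *
from bench import bot
m=bot.camera_model('wrist');im,d=bot.grab_frame('wrist')
X=cloud(d,m,lo=(.42,-.275,.035));print(len(X))
p,e=fit(X,[.5998,-.099,-.0262,-.0348,.0995]);print(np.round(p,4),e)
E
python3 go.py -12 -185 22 0
```

```text
72618
[ 0.6    -0.0997 -0.0329 -0.0354  0.0995] 0.8720620255708678
turn [-0.0003 -0.0001 -0.0016] then shift(final axes) mm [24.5 17.3 56.9] (now axes) [24.5 17.3 56.9] world d [ 0.04   0.023 -0.044]
t 3.43 F [ 0.4 -1.4  0.1] F_uyw [ 0.5 -1.4 -0.1] M [-0.02  0.14  0.04] q [-0.78  0.52  1.81  0.57  0.56 -1.2 ] g 0.004673399146354948 0.0
```

```bash
sed -i 's/^P=.*/P=[.5999,-.0994,-.029]/' go.py; python3 -m pendant '[[[12,9,0,0,0,0],[12,9,0,0,0,-0.003],[0,0,14,0,0,0],[0,0,14,0,0,0],[0,0,14,0,0,0],[0,0,14,0,0,0],[0,0,0,0,0,0],[0,0,0,0,0,0]]]' | tail -3; python3 go.py -12 -160 22 0
```

```text
force: [-0.1, 0.3, -0.6]
grip_width: 0.005
gripper_force: 0.0
turn [-0.0013 -0.0021  0.0037] then shift(final axes) mm [25.2 -0.3  0.5] (now axes) [25.2 -0.2  0.6] world d [ 0.001  0.025 -0.001]
t 4.1 F [-0.1  0.3 -0.6] F_uyw [-0.3  0.3 -0.5] M [-0.06  0.16 -0.01] q [-0.69  0.61  1.8   0.62  0.46 -1.19] g 0.005410827436313959 0.0
```

```bash
python3 -m pendant '[[[5,0,0,0,0,0],[5,0,0,0,0,0],[5,0,0,0,0,0],[5,0,0,0,0,0],[5,0,0,0,0,0],[4,0,0,0,0,0],[4,0,0,0,0,0],[3,0,0,0,0,0]]]' | tail -3; python3 go.py -12 -126 22 0;  python3 -m pendant '[[[3,0,0,0,0,0],[3,0,0,0,0,0],[3,0,0,0,0,0],[2,0,0,0,0,0],[2,0,0,0,0,0],[2,0,0,0,0,0],[1,0,0,0,0,0],[0,0,0,0,0,0]]]' | tail -3; python3 go.py -12 -126 22 0
```

```text
force: [-3.4, -6.4, 3.2]
grip_width: 0.002
gripper_force: 3.0
turn [ 0.0003 -0.001   0.006 ] then shift(final axes) mm [22.5 -1.1  0.7] (now axes) [22.5 -1.   0.8] world d [-0.     0.023 -0.001]
t 4.77 F [-3.4 -6.4  3.2] F_uyw [-1.6 -6.5  4.3] M [-0.99  0.4  -0.38] q [-0.63  0.59  1.84  0.64  0.42 -1.16] g 0.0017824361761623047 3.007740369066596
force: [-0.7, -3.7, 2.7]
grip_width: 0.006
gripper_force: 1.8
turn [ 0.0001 -0.0014  0.0059] then shift(final axes) mm [ 6.5 -1.   0.7] (now axes) [ 6.5 -0.9  0.7] world d [-0.     0.007 -0.001]
t 5.43 F [-0.7 -3.7  2.7] F_uyw [ 0.6 -3.8  2.7] M [-0.53  0.26 -0.17] q [-0.6   0.59  1.86  0.64  0.4  -1.14] g 0.005980747125120961 1.7675070092082024
```

Pushing at 4–6 N. I'll creep the rest of the way until it meets the stop.

```bash
python3 -m pendant '[[[1,0,0,0,0,0],[1,0,0,0,0,0],[1,0,0,0,0,0],[1,0,0,0,0,0],[0.5,0,0,0,0,0],[0,0,0,0,0,0]]]' | grep force:; python3 go.py -12 -126 22 0;  python3 -m pendant '[[[1,0,0,0,0,0],[0.5,0,0,0,0,0],[0.5,0,0,0,0,0],[0,0,0,0,0,0]]]' | grep force:; python3 go.py -12 -126 22 0
```

```text
force: [-2.3, -5.0, 3.6]
gripper_force: 2.4
turn [ 0.0001 -0.0013  0.0058] then shift(final axes) mm [ 2.2 -0.9  0.7] (now axes) [ 2.2 -0.9  0.7] world d [-0.     0.002 -0.001]
t 5.93 F [-2.3 -5.   3.6] F_uyw [-0.4 -5.1  4.1] M [-0.72  0.36 -0.24] q [-0.6   0.59  1.86  0.64  0.39 -1.14] g 0.006387278564961384 2.411662694066763
force: [-9.5, -19.3, 1.6]
gripper_force: 9.7
turn [0.0008 0.0017 0.0056] then shift(final axes) mm [ 2.  -0.9  0.7] (now axes) [ 2.  -0.9  0.7] world d [-0.     0.002 -0.001]
t 6.27 F [ -9.5 -19.3   1.6] F_uyw [ -7.5 -19.6   5.2] M [-3.18  1.66 -1.23] q [-0.59  0.59  1.86  0.64  0.39 -1.14] g 0.007732990515245426 9.73520703613758
```

It has hit the stop: the force jumped to about 19 N at the expected place. I'll back off, retreat up, and check.

```bash
python3 -m pendant '[[[0,0,0,0,0,0],[0,0,0,0,0,0],[-3,0,0,0,0,0],[-6,0,0,0,0,0],[-8,0,-6,0,0,0],[-8,0,-25,0,0,0],[-8,0,-30,0,0,0],[0,0,-30,0,0,0]]]' | grep force; python3 -m pendant '[[[0,0,-30,0,0,0],[0,0,0,0,0,0]]]' | grep force
python3 - <<'E'
from fit import *
from bench import bot
import cv2
m=bot.camera_model('wrist');im,d=bot.grab_frame('wrist')
X=cloud(d,m,lo=(.42,-.26,.035))
p,e=fit(X,[.5998,-.099,-.0262,-.001,.0995]);print(np.round(p,4),e)
im,d=bot.grab_frame('top');cv2.imwrite('pics/top3.png',cv2.resize(im[110:260,220:420,::-1],(800,600),interpolation=cv2.INTER_CUBIC))
E
python3 go.py 45 0 145 -2.4
```

```text
force: [0.2, 0.1, 0.6]
gripper_force: 0.0
force: [1.1, -1.4, 1.5]
gripper_force: 0.0
[ 0.598  -0.1308 -0.0262  0.0307  0.0995] 139.43283739321691
turn [ 1.3000e-03  9.0000e-04 -2.3943e+00] then shift(final axes) mm [-155.5   67.    -0.4] (now axes) [159.6  56.6  -0.2] world d [0.055 0.158 0.024]
t 7.2 F [ 0.2  0.3 -0.5] F_uyw [-0.1  0.3 -0.5] M [-0.02  0.15 -0.01] q [-0.72  0.37  1.83  0.46  0.65 -1.02] g 0.007403769614362617 0.0
```

View pics/top3.png

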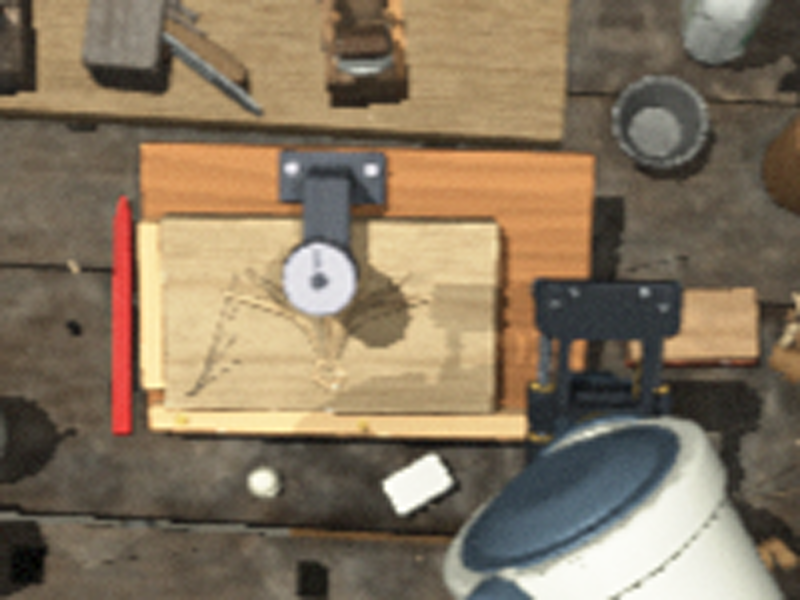

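The panel's left end is now flush with the stop (column ≈163), it sits square on the ledge, and the bystanders are untouched. Next I go over the knob.

```bash
python3 -m pendant '[[[26.6,9.4,0,0,0,0],[26.6,9.4,0,0,0,0],[26.6,9.4,0,0,0,0],[26.6,9.4,0,0,0,0],[26.6,9.4,0,0,0,0],[26.6,9.4,0,0,0,0],[0,0,0,0,0,0],[0,0,0,0,0,0]]]' 91 | grep force; python3 go.py 45 0 145 -2.2
python3 - <<'E'
from bench import bot
import cv2,numpy as np
m=bot.camera_model('wrist');im,d=bot.grab_frame('wrist');cv2.imwrite('pics/w4.png',im[:,:,::-1])
np.savez('w4.npz',d=d,**m)
for r in bot.recognise('knob_mid','wrist')[:2]:print(r)
E
```

```text
force: [-0.3, -0.0, -1.0]
gripper_force: 0.0
turn [ 0.0032 -0.0047 -2.1917] then shift(final axes) mm [ 0.5 -2.4 -2.2] (now axes) [-2.3  1.  -2.2] world d [-0.    -0.002  0.002]
t 7.87 F [-0.3 -0.  -1. ] F_uyw [-0.7 -0.  -0.8] M [-0.04  0.2   0.07] q [-0.34  0.32  1.83  0.24  0.59 -0.5 ] g 0.5563834940520305 0.0
{'position': [319.1, 236.2], 'conf': 0.8}
```

View pics/w4.png

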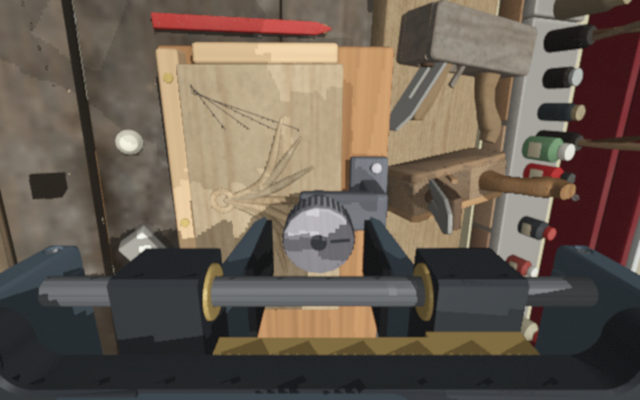

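The wrist view shows the knob at (319,240) between the fingers and the panel against the stop. I'll measure the knob's top face from wrist depth.

```bash
python3 - <<'E'
from fit import *;import cv2
from bench import bot
from scipy.spatial.transform import Rotation as R
f=np.load('w4.npz');X=cloud(f['d'],f,lo=(.5,-.2,.12),hi=(.7,0,.25))
s=bot.sense();T=R.from_rotvec(s['tcp_rot']).inv().apply(X-s['ee_pos'])*1e3
k=(np.hypot(T[:,0],T[:,1])<32)&(T[:,2]>10)&(T[:,2]<60)
zz=T[k,2];h,e=np.histogram(zz,25);zt=e[h.argmax()]+(e[1]-e[0])/2;print('top z',zt,h)
t=T[k][abs(zz-zt)<2.5];print(len(t),cv2.minEnclosingCircle(t[:,:2].astype(np.float32)),t.mean(0),np.percentile(t,[1,99],0))
E
```

```text
top z 29.641411530677168 [  62   60   59   39    1    0    0    0   28 1330 2223  141  144   75
   57   63   54   46   52   46   47   51   47   19    3]
3632 ((-1.4241334199905396, 0.6078651547431946), 22.598960876464844) [-0.58407118  0.2371603  28.98763001] [[-21.56787706 -19.96936513  27.30313805]
 [ 19.05719937  20.45964431  31.68080159]]
```

```bash
python3 -m pendant '[[[-1.2,0.5,0,0,0,-0.12],[0,0,0,0,0,-0.12],[0,0,0,0,0,-0.12],[0,0,0,0,0,-0.12],[0,0,0,0,0,-0.12],[0,0,0,0,0,-0.12],[0,0,0,0,0,-0.12],[0,0,0,0,0,-0.12]]]' 91 | grep force;python3 -m pendant '[[[0,0,0,0,0,-0.12],[0,0,0,0,0,-0.12],[0,0,0,0,0,-0.12],[0,0,0,0,0,-0.12],[0,0,0,0,0,-0.12],[0,0,0,0,0,-0.12],[0,0,0,0,0,-0.12],[0,0,0,0,0,-0.12]]]' | grep force;python3 -m pendant '[[[0,0,0,0,0,-0.12],[0,0,0,0,0,-0.12],[0,0,0,0,0,0],[0,0,0,0,0,0],[0,0,0,0,0,0]]]' | grep force; python3 go.py 45 0 101 -2.2
```

```text
force: [0.3, -0.7, 0.7]
gripper_force: 0.0
force: [-0.9, 0.1, -1.0]
gripper_force: 0.0
force: [0.1, -0.1, -0.1]
gripper_force: 0.0
turn [ 0.0025  0.0002 -0.0397] then shift(final axes) mm [-1.1  0.6 42.5] (now axes) [-1.1  0.6 42.5] world d [ 0.018  0.001 -0.038]
t 9.72 F [ 0.1 -0.1 -0.1] F_uyw [ 0.1 -0.1 -0.1] M [ 0.17  0.14 -0.03] q [-0.35  0.32  1.83  0.24  0.59 -2.66] g 1.0016371991251185 0.0
```

```bash
python3 -m pendant '[[[-0.5,0.3,14,0,0,0],[0,0,14,0,0,0],[0,0,14,0,0,0],[0,0,0,0,0,0],[0,0,0,0,0,0]]]' | grep force; python3 -m pendant '[[[0,0,0,0,0,0],[0,0,0,0,0,0],[0,0,0,0,0,0],[0,0,0,0,0,0],[0,0,0,0,0,0],[0,0,0,0,0,0],[0,0,0,0,0,0],[0,0,0,0,0,0]]]' 20 ; python3 -m pendant '[[[0,0,0,0,0,0],[0,0,0,0,0,0],[0,0,0,0,0,0],[0,0,0,0,0,0]]]'|tail -3; python3 go.py 45 0 101 -2.2
```

```text
force: [0.9, 0.2, 0.3]
gripper_force: 0.0
time_s: 10.8
ee_pos: [0.5978, -0.0993, 0.1733]
tcp_rot: [-0.76, 2.612, -0.182]
force: [-1.1, -1.4, 2.6]
grip_width: 0.477
gripper_force: 30.0
force: [-0.2, -2.6, 2.5]
grip_width: 0.478
gripper_force: 30.0
turn [ 0.0021  0.0009 -0.0344] then shift(final axes) mm [0.1 0.1 0.7] (now axes) [0.1 0.1 0.7] world d [ 0.    -0.    -0.001]
t 11.13 F [-0.2 -2.6  2.5] F_uyw [ 0.9 -2.6  2.3] M [-0.19  0.13 -0.12] q [-0.34  0.4   1.83  0.27  0.51 -2.68] g 0.47829201016209405 30.000496208667755
```

```bash
cat > m.py <<'E'
from bench import bot;import numpy as np
from scipy.spatial.transform import Rotation as R
from go import frame,P;from fit import world
s=bot.sense();c=R.from_rotvec(s['tcp_rot']);r=(frame(0).inv()*c).as_rotvec()
print('t',round(s['time_s'],2),'yaw',r.round(3),'M_tool',c.inv().apply(s['moment']).round(2),'F_tool',c.inv().apply(s['force']).round(1),'off',(frame(0).inv().apply(s['ee_pos']-world(P,45,0,101))*1e3).round(1),'q6',round(s['joint_pos'][5],2),'g',round(s['grip_width'],3))
E
python3 m.py
python3 -m pendant '[[[0,0,0.2,0,0,0.1],[0,0,0.2,0,0,0.1],[0,0,0.2,0,0,0.1],[0,0,0.2,0,0,0.1],[0,0,0.2,0,0,0.1],[0,0,0.2,0,0,0.1],[0,0,0.2,0,0,0.1],[0,0,0.2,0,0,0.1]]]' >/dev/null; python3 m.py
python3 -m pendant '[[[0,0,0.2,0,0,0.1],[0,0,0.2,0,0,0.1],[0,0,0.2,0,0,0.1],[0,0,0.2,0,0,0.1],[0,0,0.2,0,0,0.1],[0,0,0.2,0,0,0.1]]]' >/dev/null; python3 m.py
```

```text
t 11.13 yaw [-2.000e-03  2.000e-03 -2.166e+00] M_tool [0.12 0.23 0.03] F_tool [ 0.7 -2.6 -2.4] off [-0.   0.1 -0.7] q6 -2.68 g 0.478
t 11.8 yaw [-1.000e-03  1.000e-03 -1.361e+00] M_tool [ 1.55 -0.   -0.09] F_tool [-1.  -8.5 -3.5] off [-0.5  0.3  0.9] q6 -1.88 g 0.474
t 12.3 yaw [-0.     0.001 -0.761] M_tool [ 2.24 -1.27 -0.02] F_tool [ -7.6 -11.   -3.5] off [-0.9  0.1  2.1] q6 -1.28 g 0.478
```

```bash
python3 -m pendant '[[[-0.5,-0.7,0.2,0,0,0.1],[0,0,0.2,0,0,0.1],[0,0,0.2,0,0,0.1],[0,0,0.2,0,0,0.1],[0,0,0.2,0,0,0.1]]]' >/dev/null; python3 m.py
python3 -m pendant '[[[0,0,0.2,0,0,0.1],[0,0,0.2,0,0,0.1],[0,0,0.2,0,0,0.1]]]' >/dev/null; python3 m.py
```

```text
t 12.72 yaw [ 0.001  0.002 -0.261] M_tool [ 1.   -1.29 -0.12] F_tool [-7.6 -5.7 -4.1] off [-1.3 -0.3  3.1] q6 -0.78 g 0.479
t 12.97 yaw [0.001 0.002 0.039] M_tool [ 0.73 -1.73 -0.11] F_tool [-9.8 -3.6 -6. ] off [-1.3 -0.5  3.7] q6 -0.48 g 0.476
```

```bash
python3 -m pendant '[[[-0.6,-0.2,0.2,0,0,0.1],[0,0,0.2,0,0,0.1],[0,0,0.2,0,0,0.1]]]' >/dev/null; python3 m.py
python3 -m pendant '[[[0,0,0.2,0,0,0.1],[0,0,0.2,0,0,0.1],[0,0,0.2,0,0,0.1]]]' >/dev/null; python3 m.py
```

```text
t 13.22 yaw [0.002 0.002 0.339] M_tool [ 0.34 -0.95 -0.07] F_tool [-4.2 -1.7 -6.2] off [-1.4 -0.8  4.3] q6 -0.19 g 0.476
t 13.47 yaw [0.003 0.002 0.639] M_tool [ 0.38 -1.11 -0.09] F_tool [ -7.   -2.9 -14. ] off [-1.3 -1.1  4.8] q6 0.11 g 0.474
```

```bash
python3 -m pendant '[[[0,0,0.2,0,0,0.1],[0,0,0.2,0,0,0.1]]]' >/dev/null; python3 m.py
python3 -m pendant '[[[0,0,0.2,0,0,0.1],[0,0,0.2,0,0,0.1]]]' >/dev/null; python3 m.py
```

```text
t 13.63 yaw [0.003 0.002 0.839] M_tool [ 0.54 -1.3  -0.3 ] F_tool [ -6.3  -2.6 -21.1] off [-1.3 -1.2  5. ] q6 0.31 g 0.477
t 13.8 yaw [3.000e-03 1.000e-03 1.039e+00] M_tool [ 0.47 -1.48 -0.36] F_tool [ -8.2  -2.2 -28.3] off [-1.1 -1.2  5.1] q6 0.51 g 0.474
```

```bash
python3 -m pendant '[[[-0.4,0,-0.8,0,0,0],[0,0,0,0,0,0]]]' >/dev/null; python3 m.py
python3 -m pendant '[[[0,0,0.1,0,0,0.08],[0,0,0.1,0,0,0.08]]]' >/dev/null; python3 m.py
python3 - <<'E'
from bench import bot
import cv2
im,d=bot.grab_frame('wrist');cv2.imwrite('pics/w5.png',im[150:350,180:460,::-1])
E
```

```text
t 13.97 yaw [0.003 0.002 1.034] M_tool [ 0.52 -0.59 -0.21] F_tool [-2.4 -4.  -7.1] off [-1.2 -1.4  4.9] q6 0.51 g 0.474
t 14.13 yaw [4.000e-03 1.000e-03 1.196e+00] M_tool [ 0.66 -0.77 -0.48] F_tool [ -3.1  -4.1 -12.6] off [-1.1 -1.4  5. ] q6 0.67 g 0.473
```

View pics/w5.png

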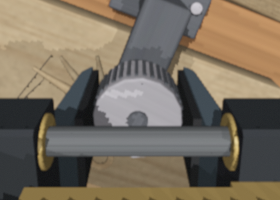

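```bash
python3 -m pendant '[[[0,0,0,0,0,0.08],[0,0,0,0,0,0]]]' >/dev/null; python3 m.py
python3 -m pendant '[[[0,0,0,0,0,0.08],[0,0,0,0,0,0]]]' >/dev/null; python3 m.py
python3 -m pendant '[[[0,0,0,0,0,0.08],[0,0,0,0,0,0]]]' >/dev/null; python3 m.py
```

```text
t 14.35 yaw [4.000e-03 1.000e-03 1.277e+00] M_tool [ 0.63 -0.9  -1.06] F_tool [ -4.6  -2.9 -10.2] off [-1.1 -1.6  5. ] q6 0.75 g 0.477
t 14.52 yaw [4.000e-03 1.000e-03 1.357e+00] M_tool [ 0.63 -0.91 -1.05] F_tool [-3.9 -2.8 -8.6] off [-1.  -1.7  5.1] q6 0.83 g 0.474
t 14.68 yaw [5.000e-03 1.000e-03 1.437e+00] M_tool [ 0.62 -0.95 -1.04] F_tool [-5.2 -2.8 -7.8] off [-0.9 -1.8  5.2] q6 0.91 g 0.475
```

The torque plateaued at 1.05 N·m, so the knob is dead tight and the fingers are slipping on it. I'll release and retreat along the screw axis.

```bash
python3 -m pendant '[[[0,0,0,0,0,0],[0,0,0,0,0,0],[0,0,0,0,0,0],[0,0,0,0,0,0],[0,0,0,0,0,0],[0,0,0,0,0,0],[0,0,0,0,0,0],[0,0,0,0,0,0]]]' 80 >/dev/null; python3 m.py
python3 -m pendant '[[[0,0,-10,0,0,0],[0,0,-15,0,0,0],[0,0,-15,0,0,0],[0,0,-15,0,0,0],[0,0,-20,0,0,0],[0,0,-20,0,0,0],[0,0,0,0,0,0],[0,0,0,0,0,0]]]' >/dev/null; python3 m.py
python3 - <<'E'
from bench import bot
from fit import *
import cv2
im,d=bot.grab_frame('scene');m=bot.camera_model('scene')
cv2.imwrite('pics/s6.png',cv2.resize(im[130:330,200:400,::-1],(600,600)))
im,d=bot.grab_frame('wrist');m=bot.camera_model('wrist');cv2.imwrite('pics/w6.png',im[:,:,::-1])
E
```

```text
t 15.35 yaw [2.000e-03 1.000e-03 1.434e+00] M_tool [ 0.01 -0.27 -0.01] F_tool [-0.1  0.1  0.7] off [-1.6 -0.7  5.1] q6 0.91 g 0.877
t 16.02 yaw [-0.     0.002  1.434] M_tool [ 0.07 -0.26 -0.03] F_tool [-0.8  0.1  0.1] off [ -2.   -0.  -91.3] q6 0.95 g 0.879
```

View pics/w6.png

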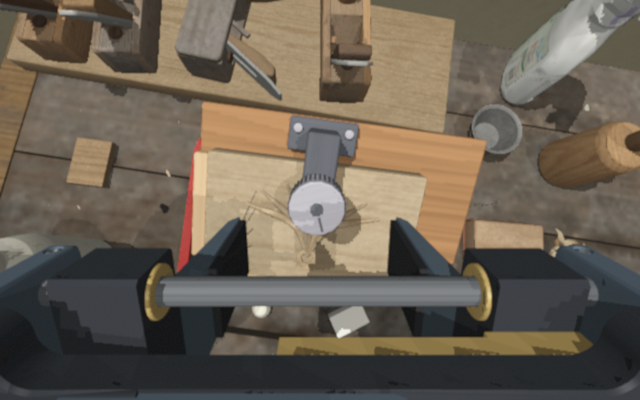

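View pics/s6.png

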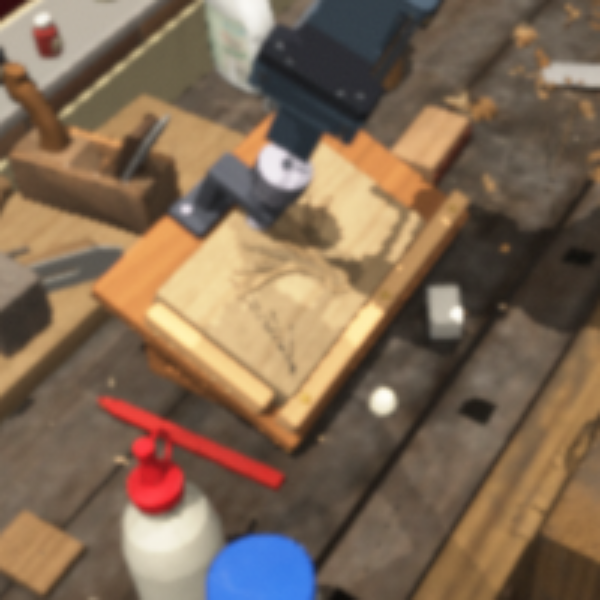

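Both views show the panel flush with the stop and square on the ledge. The knob mark has turned about 3 rad clockwise, the foot is down, the bystanders are in place and the gripper is clear. I'm handing it in.

```bash
python3 -c "
from bench import bot;print(bot.job_done())"
```

```text
the job is handed in; nothing more can be done
None
```

The panel is home against the end stop and the clamp knob is screwed tight (it stopped turning at about 1 N·m). The arm is clear, the bystanders look undisturbed, and the job is handed in; no verdict came back, and I had no direct reading of the foot's force on the panel.

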